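# Balance-lift of a counterweight arm over its cradle

### The arm

A 6-joint arm with a two-finger parallel gripper is mounted at the origin on a cart in front of the work surface, level with it; the furniture and walls round the work are solid. World frame = base frame: x ahead of the robot, y to its left, z up, the work surface at z = 0. Lengths are in mm, angles in rad, forces in N, time in s.
With the tool pointing down it reaches from about 225 to 725 mm from the base axis. Payload 3.1 kg.
Tool frame: the origin (TCP) lies midway between the tips of the shut fingers; the grasp point (between the pads) lies 19 mm behind it (r.grip_point_offset is the distance from the TCP to the grasp point, in mm); z points along the fingers, y is the line along which they close (so a half turn about z gives the same grasp; the last joint's range is limited). The gripper opens to 85 mm and grips with 20 to 120 N. Pads are 22 mm wide; open, the fingers measure 114 mm over their backs; the gripper's body (76 mm by 85 mm) begins 54 mm behind the grasp point. The pads swing forward as they close: fully open they stand 13 mm farther back than shut.
Start: joints at [-1.282, 0.048, 0.099, 1.622, 0, 1.443], TCP at [212.524, -480.053, 231.312] pointing down, gripper open.
Joint ranges: [-2.91, 2.91], [-0.99, 1.94], [-1.21, 1.42], [-2.12, 2.29], [-1.49, 1.47], [-3.14, 3.14]. Speed limits (rad/s): [2.79, 2.79, 3.14, 3.14, 3.14, 3.14].

### API

Orientations are given as a unit quaternion [w, x, y, z].
In Python, from plant import r gives the robot as it stands.
- The arm moves only by the shell command python3 -m handwheel 'ROWS' [FORCE]. ROWS is JSON, a list of rows, each a list of 3 entries, a list of its own where there are three numbers: the gripper command: -1 is fully open, 1 is shut, values between are in proportion, then the shift along the world's x, y, z normalised to -1 to 1, where 1 is 0.02 m, then the turn, a rotation vector about the world's x, y, z normalised to -1 to 1, where 1 is 30 degrees. A call has 1 to 10 rows; each row shifts and turns the commanded pose from where the row before left it; what a row does not reach is not made up. A row lasts 1/8 s, in which the tool goes at most 62.5 mm and 10.7 degrees, less where a joint would pass 70% of its speed; a pose out of reach is approached as far as the arm can. A call with a number of a shift or a turn outside -1 to 1 is refused whole. A call with a gripper value outside its range is refused whole. The fingers move at their own pace and stop on an object; FORCE is the grip in N (left out, the last holds). Time passes only in rows, so rows that do not move let the fingers close. It gives the time, the measured TCP pose, the force, the opening and the grip force at its end, in the units of the state.
- r.sense(): the state, without advancing time (a new reading comes with each control period).
- r.read_camera(name): name is "scene" or "top" or "wrist"; returns a dict with "pixels" (480x640x3 uint8, red, green, blue), "K" (3x3 intrinsics, pixels), "pose" (4x4, takes a point from camera to world coordinates); the wrist camera has in their place "mount" (4x4, takes a point from camera to tool coordinates, whose origin is the TCP and whose axes are the flange's). Camera axes: x right, y up, looking along -z (the intrinsics and any distortion apply to the point x, -y, -z); pixel columns grow to the right and rows downward; lengths in mm; the calibration is good to about 2 mm. The wrist camera is an equidistant fisheye: a pixel r from the principal point sees the ray r / f radians off the axis. A picture is of the moment at which its call begins: read the wrist's pose just before it. There is no depth.
- r.close_job(): hands the job in; it is judged then, once.
Trained networks look in a picture, given as the dict that the camera call returned (one of the last four; its "shot" number tells which), for a name from the list of things; names that differ only in an ending like _2 or _b are one class to them, and where a whole thing is asked for, a point or a joint stands for the part that bears it (a point fixed in the world has none). Each returns a list of dicts, best first, with "score" (0 to 1); they miss things now and then, are a little off and sometimes report something else, mostly with a low value. They report only what shows in the picture. A call takes as long as a camera call.
- r.outline_of(picture, thing): "mask" (480x640 bool, what is visible of it).
- r.place_of(picture, thing): "centre" ([x, y, z] in mm, in the coordinates of the camera as it stood for that picture, good to about 4 mm: a listed point, or the origin of a listed thing).
The state is a dict: "clock": time; "joint_positions": joint angles; "joint_velocities": joint speeds; "joint_torque": joint torques, N m; "tool_pos": TCP position; "eef_rot": TCP orientation; "ft_force": force on the tool from outside, world axes, zero at the start; "ft_torque": the same for the moment, N m; "finger_gap": finger opening in mm; "finger_force": force on a finger pad.
Only numpy, scipy, OpenCV 4.12 (cv2) and the standard library are available. Lean on these libraries where they do the work, as an engineer would, in place of code of your own. Each camera call takes 0.05 s, during which the arm holds its last target. There are 200 camera calls.

### The job

Slide the dark weight block along the bar of the counterweight arm until it stops against the collar. Then take the bar by the balance point it now has, lift the arm, and hold it level over the cradle: either way round, its length in line with the two slotted posts, centred between them, the bar about 5 cm above the post tops and touching nothing but the gripper. Finish while holding it there still; do not lower it or let go, and leave the other things on the worktop where they stand.

Things in the scene. Friction and masses are not known exactly. Their poses are not given: they have to be found in the camera images.
- balance_arm: Counterweight arm, loose on the worktop: plain aluminium bar, 14 x 14 mm, along its x axis, standing on an upright end plate at each end (16 mm along x, 40 wide, 60 high, centred at x = -162 and +162 mm; 340 mm over all). Origin at mid-length at the plates' underside, z up; bar axis 30 mm above it. Fixed steel collar (30 mm wide, 34 high) at x = +118 to +128 mm; a dark block slides on the bar.
- bar_mid (a point): Middle of the bar: on its axis at mid-length (x = 0, 30 mm above the arm's underside), axes as the arm's. Arm with collar: 260 g, balances alone at x = +8 mm; block: 280 g (each within 5 percent). With the block at the collar the whole balances at x = +56 mm, on bare bar, 26 mm from the block's near face.
- weight (a joint): Where the weight block stands on the bar: distance in m of its centre from mid-length, positive towards the collar; up to 0.100, where it meets the collar and stops. Held by friction: about 1.5 N moves it. The arm itself slides on the worktop at roughly 3 to 6 N.
- weight_mid (a point): Centre of the weight block, on the bar's axis. The block is dark steel, 36 mm along the bar, 38 mm wide, 50 mm high (5 mm clear of the worktop), with a small round screw head, 14 mm across and 6 mm high, on top. Axes as the arm's.
- cradle: Cradle, fixed to the worktop: grey base plate 320 x 80 x 12 mm, long along its x axis, with two upright aluminium posts at x = -142 and +142 mm (12 mm along x, 50 wide, tops 85 mm above the worktop), each with a slot for the bar, 20 mm wide, 25 deep, open at the top. Origin on the worktop under its centre, z up.
- cradle_top (a point): Point over the cradle's centre, midway between the posts, at the height of the post tops (85 mm above the worktop).
- plate_left_0: Bystander, to be left alone: closed petri dish, 93 mm across, 16 mm high, behind the work, right of the middle. Origin at the centre of its underside.
- flask: Bystander, to be left alone: clear conical flask, 80 mm across the foot, 145 mm high, behind the work on the left. Origin at the centre of its underside.
- bottle: Bystander, to be left alone: small white screw-cap bottle, 47 mm across, 100 mm high, behind the work in the middle. Origin at the centre of its underside.
- tip_tray: Bystander, to be left alone: green tray of pipette tips, 60 x 115 x 30 mm, behind the work, left of the middle. Origin at the centre of its underside.
- marker: Bystander, to be left alone: marker pen, 131 mm long, 13 mm thick, lying in the middle just behind the work. Origin at the centre of its underside.
- squeeze_bottle: Bystander, to be left alone: plastic squeeze bottle with a bent spout, 85 x 58 mm, 151 mm high, behind the work, left of the middle. Origin at the centre of its underside.

How it is judged:
By the outcome, as a careful person would: the job done as asked, in the order asked, and still so for the second after the job is handed in, while the arm keeps its last pose, push and grip.
It also fails if it takes over 54 s, if anything falls off the work surface, if the arm or the gripper's body presses on something with over 40 N, if the wrist force passes 120 N, or if a joint passes its speed limit or range.

## Working session

There is one attempt and no reset: what is moved stays moved. The work goes in short steps, Python scripts to look and compute and a shell command to move; the robot and the scene stay as the last step left them, time stands still between calls to the robot, and variables do not carry over. Pictures are saved under pics/ and viewed, at most 10 in all, crops included, and the job is handed in when it is done.

```bash
ls; mkdir -p pics
cat > h.py <<'E'
from plant import r
import numpy as np, cv2
def shot(n,f=None):
    p=r.read_camera(n)
    if f: cv2.imwrite('pics/'+f,p["pixels"][:,:,::-1])
    return p
def world(p,c):
    return (np.array(p["pose"])@np.r_[c,1])[:3]
def ray_plane(p,uv,z):
    K=np.array(p["K"]);T=np.array(p["pose"])
    d=np.linalg.inv(K)@np.r_[uv,1.]; d=T[:3,:3]@(d*[1,-1,-1]); o=T[:3,3]
    return o+d*(z-o[2])/d[2]
E
python3 - <<'E'
from h import *
for n in("top","scene"):
    p=shot(n,n+"0.png")
    for t in["bar_mid","weight_mid","cradle","balance_arm","cradle_top","marker"]:
        for d in r.place_of(p,t)[:2]: print(n,t,round(d["score"],2),world(p,d["centre"]).round(1))
    if n=="top": print(np.array(p["pose"]).round(2),p["K"])
    for t in["weight_mid","balance_arm","cradle"]:
        for d in r.outline_of(p,t)[:1]:
            m=d["mask"];c=cv2.minAreaRect(np.argwhere(m)[:,::-1].astype(np.float32));print(t,d["score"],m.sum(),c)
print(r.sense())
E
```

```text
pics
top bar_mid 0.61 [ 472.1 -220.    30.4]
top weight_mid 0.64 [ 469.9 -238.1   26.1]
top cradle 0.7 [ 4.868e+02  2.238e+02 -3.000e-01]
top balance_arm 0.94 [ 476.4 -222.1   -2.9]
top cradle_top 0.67 [485.  226.7  83.1]
top cradle_top 0.24 [710.1 -65.1   4.1]
top marker 0.53 [ 6.362e+02 -2.300e+01 -2.000e-01]
[[ 0.00000e+00  9.90000e-01 -1.10000e-01  4.62500e+02]
 [-1.00000e+00  0.00000e+00  2.00000e-02  5.74900e+01]
 [ 2.00000e-02  1.10000e-01  9.90000e-01  1.15508e+03]
 [ 0.00000e+00  0.00000e+00  0.00000e+00  1.00000e+00]] [[557.52084271   0.         314.31578416]
 [  0.         557.52084271 240.24033038]
 [  0.           0.           1.        ]]
weight_mid 0.68 399 ((449.50006103515625, 297.5000305175781), (22.059484481811523, 19.695964813232422), 23.198589324951172)
balance_arm 0.66 1957 ((441.85943603515625, 294.4310302734375), (175.7513427734375, 22.02338218688965), 23.891094207763672)
cradle 0.78 6396 ((218.73077392578125, 289.6538391113281), (41.576622009277344, 163.56085205078125), 78.69007110595703)
scene bar_mid 0.6 [ 479.4 -221.4   30.5]
scene cradle 0.93 [485.5 224.9
[... 589 characters left out ...]
e+00,  4.80021087e-02,  9.92144422e-02,  1.62200295e+00,
       -1.05167416e-05,  1.44295830e+00]), 'joint_velocities': array([ 4.05813329e-04, -8.63101966e-04, -6.54044306e-04, -8.49411808e-04,
       -7.40770483e-04,  1.76213764e-07]), 'joint_torque': array([ 2.95224763e-04, -3.38654673e+01,  3.20166993e+01,  1.20268676e-03,
       -6.72968113e-06,  3.48203045e-06]), 'tool_pos': array([ 212.53648392, -480.05164323,  231.31771106]), 'eef_rot': array([ 3.27094485e-06,  9.78356481e-01,  2.06926549e-01, -5.01130267e-06]), 'ft_force': array([ 0.50948614, -0.41899508,  0.35734882]), 'ft_torque': array([-0.03293198,  0.02111468,  0.01415316]), 'finger_force': 0.0, 'finger_gap': 85.47261992192671}
```

Run:
```python
import cv2
a=cv2.imread('pics/top0.png')
c=cv2.resize(a[220:370,340:540],None,fx=4,fy=4,interpolation=cv2.INTER_CUBIC);cv2.imwrite('pics/c1.png',c)
```

```text
(no output)
```

View pics/c1.png

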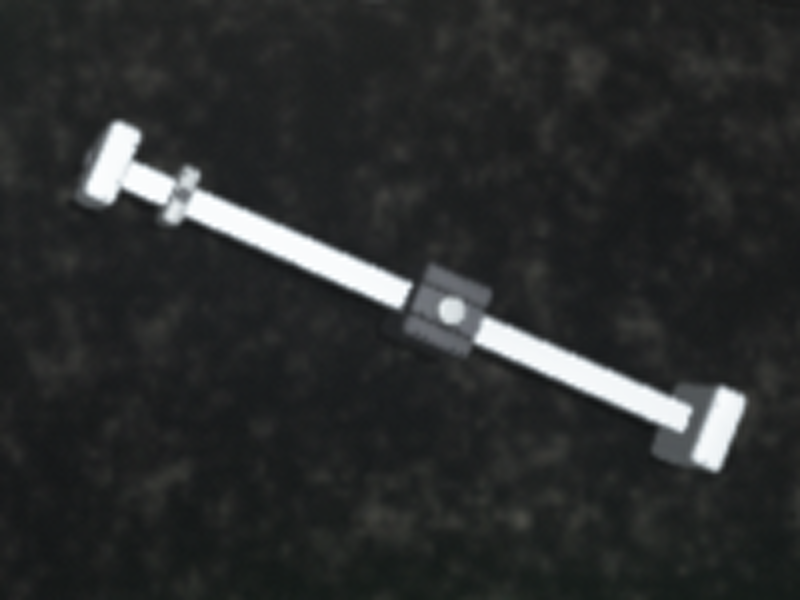

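View pics/top0.png

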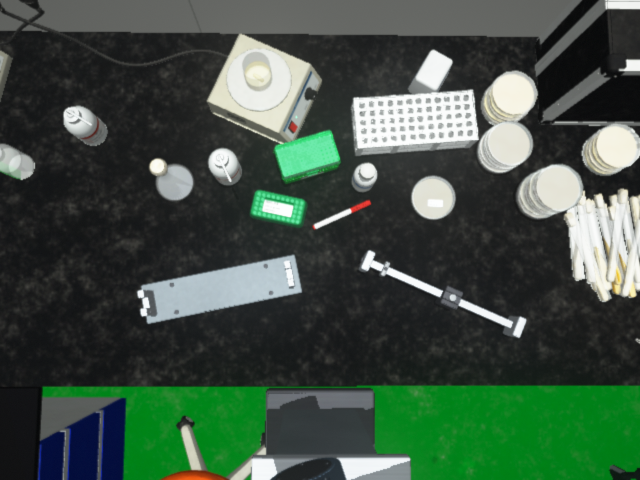

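The top view shows the arm with its collar end at upper left (px ~385,269), the block near the middle (453,297), and end plates at (369,260) and (520,327). The cradle is at about (218,290) with a post at each end. I'll look closer at the cradle and compute the positions.

Run:
```python
from h import *
a=cv2.imread('pics/top0.png')
cv2.imwrite('pics/c2.png',cv2.resize(a[235:345,125:315],None,fx=4,fy=4,interpolation=cv2.INTER_CUBIC))
p=shot("top")
f=lambda x,y,z:ray_plane(p,[340+(x+.5)/4-.5,220+(y+.5)/4-.5],z)
L=f(114,162,60);R=f(720,430,60);S=f(452,310,61);C=f(181,195,47)
d=L-R;print(L,R,S,C,np.linalg.norm(d),"mid",(L+R)/2,"yaw",np.degrees(np.arctan2(d[1],d[0])))
u=d/np.linalg.norm(d);m=(L+R)/2
print("weight x",(S-m)@u,"collar",(C-m)@u)
p=shot("scene","scene1.png")
for t in["plate_left_0","flask","bottle","tip_tray","squeeze_bottle"]:
    for e in r.place_of(p,t)[:1]: print(t,round(e["score"],2),world(p,e["centre"]).round())
```

```text
[540.72319705 -71.70196911  60.        ] [ 410.21642    -367.97259976   60.        ] [ 468.42289907 -237.21129372   61.        ] [ 525.27938396 -106.56882232   47.        ] 323.7411086637213 mid [ 475.46980853 -219.83728443   60.        ] yaw 66.22657925848785
weight x -18.740524352112676 collar 123.73654375884918
plate_left_0 0.79 [ 679. -219.    2.]
flask 0.96 [710. 327.  -1.]
bottle 0.62 [720. -65.  -2.]
tip_tray 0.79 [650. 104.   1.]
squeeze_bottle 0.76 [724. 205.   2.]
```

View pics/c2.png

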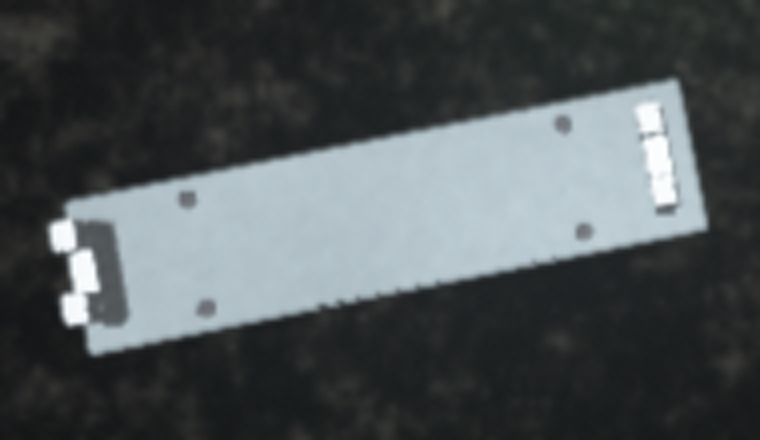

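Arm check: plate spacing 323.7 mm (324 expected) and collar at 123.7 mm (123 expected). The block is at about -19 mm and the bar yaw is 66.2°. In this crop the cradle base corners are (62,202), (680,78), (708,228), (92,355), with prongs at (63,236)/(74,309) and (649,118)/(663,190).

```bash
python3 - <<'E'
from h import *
p=shot("top")
f=lambda x,y,z:ray_plane(p,[125+(x+.5)/4-.5,235+(y+.5)/4-.5],z)
c=[f(*q,12) for q in[(62,202),(680,78),(708,228),(92,355)]]
print(np.mean(c,0),[np.linalg.norm(c[i]-c[i-1]).round(1) for i in range(4)])
A=(f(63,236,85)+f(74,309,85))/2;B=(f(649,118,85)+f(663,190,85))/2
d=A-B;print(A,B,np.linalg.norm(d),(A+B)/2,np.degrees(np.arctan2(d[1],d[0])))
d=c[0]-c[1]+c[3]-c[2];print(np.degrees(np.arctan2(d[1],d[0])))
E
python3 -m handwheel '[[-1,[1,1,-0.4],[0,0,0.141]],[-1,[1,1,-0.4],[0,0,0.141]],[-1,[1,1,-0.4],[0,0,0.141]],[-1,[1,1,-0.4],[0,0,0.141]],[-1,[1,1,-0.4],[0,0,0.141]],[-1,[1,1,-0.4],[0,0,0.141]],[-1,[1,1,-0.4],[0,0,0.141]],[-1,[1,1,-0.4],[0,0,0.141]],[-1,[1,1,-0.4],[0,0,0.141]],[-1,[1,1,-0.4],[0,0,0.141]]]' 20
```

```text
[485.47801243 222.5162189   12.        ] [np.float64(78.9), np.float64(319.9), np.float64(78.1), np.float64(317.0)]
[456.61555314 362.01700303  85.        ] [513.50313968  84.19577745  85.        ] 283.5856676308685 [485.05934641 223.10639024  85.        ] 101.57210978769032
101.65844704797729
clock: 2.65
tool_pos: [413.2, -279.4, 151.1]
eef_rot: [0.0, 0.837, 0.547, 0.0]
ft_force: [-0.4, 0.2, 0.5]
finger_gap: 85.3
finger_force: 0.0
```

```bash
python3 -m handwheel '[[-1,[0.925,0.718,0],[0,0,0]],[-1,[0.925,0.718,0],[0,0,0]],[-1,[0.925,0.718,0],[0,0,0]],[-1,[0,0,-0.8],[0,0,0]],[-1,[0,0,-0.8],[0,0,0]],[-1,[0,0,-0.8],[0,0,0]],[-1,[0,0,0],[0,0,0]]]'
python3 - <<'E'
from h import *
shot("wrist","w1.png")
E
```

```text
clock: 3.52
tool_pos: [465.9, -236.3, 100.6]
eef_rot: [-0.002, 0.838, 0.546, -0.001]
ft_force: [0.5, -0.1, 0.1]
finger_gap: 85.3
finger_force: 0.0
```

View pics/w1.png

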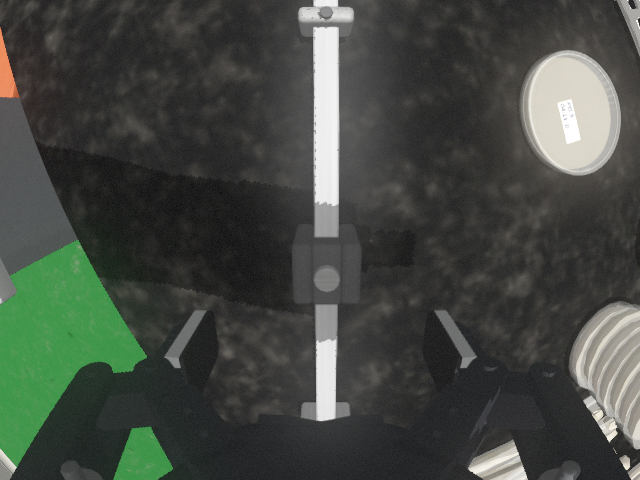

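The wrist view shows the block (px ~326,265) between the pads, the bar parallel to the gripper's axis, and the collar ahead at the top. Descend and close on it.

```bash
python3 -m handwheel '[[-1,[0,0,-0.91],[0,0,0]],[-1,[0,0,-0.91],[0,0,0]],[-1,[0,0,-0.91],[0,0,0]],[-1,[0,0,-0.91],[0,0,0]],[-1,[0,0,-0.91],[0,0,0]],[-0.2,[0,0,0],[0,0,0]],[0.0,[0,0,0],[0,0,0]],[0.1,[0,0,0],[0,0,0]],[0.3,[0,0,0],[0,0,0]],[0.3,[0,0,0],[0,0,0]]]' 20
```

```text
clock: 4.82
tool_pos: [469.0, -237.6, 13.5]
eef_rot: [0.001, 0.838, 0.546, 0.0]
ft_force: [0.1, -0.7, 3.3]
finger_gap: 37.9
finger_force: 22.9
```

```bash
python3 -m handwheel '[[0.3,[0.121,0.275],[0,0,0]]]' 2>&1 | tail -1
python3 -m handwheel '[[0.3,[0.121,0.275,0],[0,0,0]],[0.3,[0.242,0.549,0],[0,0,0]],[0.3,[0.242,0.549,0],[0,0,0]],[0.3,[0.242,0.549,0],[0,0,0]],[0.3,[0.242,0.549,0],[0,0,0]],[0.3,[0.242,0.549,0],[0,0,0]],[0.3,[0.242,0.549,0],[0,0,0]],[0.3,[0.242,0.549,0],[0,0,0]],[0.3,[0,0,0],[0,0,0]]]'
python3 - <<'E'
from h import *
p=shot("top","t2.png")
a=p["pixels"][220:370,340:540,::-1];cv2.imwrite('pics/c3.png',cv2.resize(a,None,fx=4,fy=4,interpolation=cv2.INTER_CUBIC))
E
```

```text
$[0][1]: bad value
clock: 5.95
tool_pos: [505.9, -153.2, 13.5]
eef_rot: [0.001, 0.838, 0.546, 0.001]
ft_force: [1.3, 1.2, 5.3]
finger_gap: 38.0
finger_force: 23.2
```

View pics/c3.png

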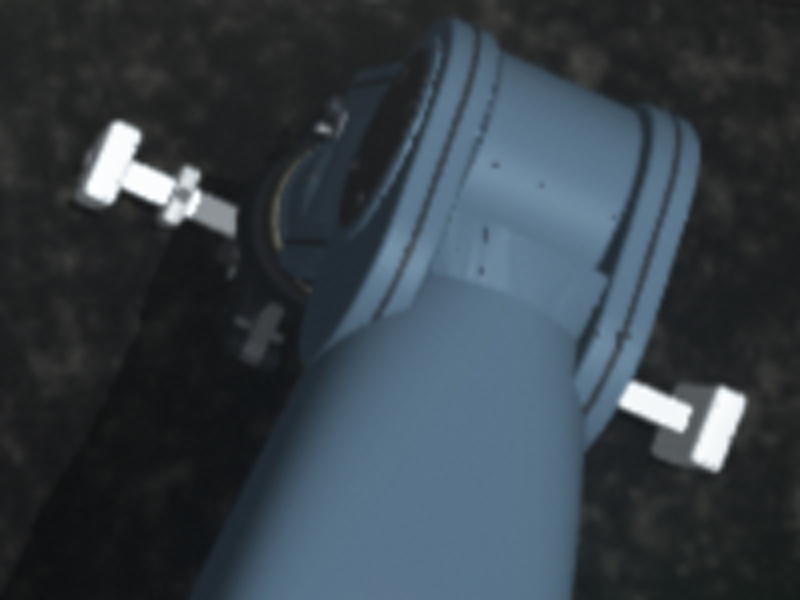

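The arm has not moved (plates still at crop (113,162) and (720,430)), so only the block is sliding. Continue slowly into the collar.

```bash
python3 -m handwheel '[[0.3,[0.121,0.275,0],[0,0,0]],[0.3,[0.121,0.275,0],[0,0,0]],[0.3,[0.121,0.275,0],[0,0,0]],[0.3,[0.121,0.275,0],[0,0,0]]]'
python3 -m handwheel '[[0.3,[0.081,0.183,0],[0,0,0]],[0.3,[0.081,0.183,0],[0,0,0]],[0.3,[0.04,0.09,0],[0,0,0]],[0.3,[0,0,0],[0,0,0]]]'
python3 - <<'E'
from h import *
p=shot("top")
a=p["pixels"][220:370,340:540,::-1];cv2.imwrite('pics/c4.png',cv2.resize(a,None,fx=4,fy=4,interpolation=cv2.INTER_CUBIC))
E
```

```text
clock: 6.5
tool_pos: [515.0, -132.5, 13.5]
eef_rot: [0.001, 0.838, 0.546, 0.0]
ft_force: [0.0, -1.6, 6.8]
finger_gap: 37.9
finger_force: 23.3
clock: 7.0
tool_pos: [518.2, -125.1, 13.5]
eef_rot: [0.002, 0.838, 0.546, -0.001]
ft_force: [-2.8, -6.1, 6.1]
finger_gap: 37.7
finger_force: 23.3
```

View pics/c4.png

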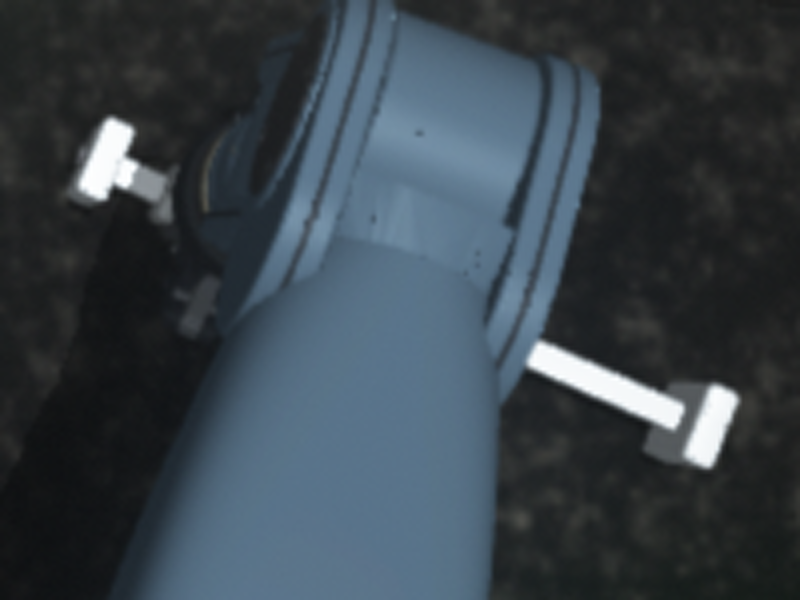

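The arm slid with the block by ~3 mm (plates now at (107,160) and (714,427)) against 6.7 N, so the block is at the collar. Release, rise, back off, and measure again.

```bash
python3 -m handwheel '[[0,[0,0,0],[0,0,0]],[-1,[0,0,0],[0,0,0]],[-1,[0,0,0],[0,0,0]],[-1,[0,0,0.9],[0,0,0]],[-1,[0,0,0.9],[0,0,0]],[-1,[0,0,0.9],[0,0,0]],[-1,[0,0,0.9],[0,0,0]],[-1,[-0.44,-1,0.9],[0,0,0]],[-1,[-0.44,-1,0],[0,0,0]],[-1,[0,0,0],[0,0,0]]]'
python3 -m handwheel '[[-1,[0,0,0],[0,0,0]]]'
python3 - <<'E'
from h import *
p=shot("top");a=p["pixels"][220:370,340:540,::-1]
c=cv2.resize(a,None,fx=4,fy=4,interpolation=cv2.INTER_CUBIC)
w=shot("wrist")["pixels"][:,:,::-1]
cv2.imwrite('pics/c5.png',np.vstack([c[60:500,:700][:, :600] if 0 else cv2.resize(c,(400,300)),cv2.resize(w[:300,150:550],(400,300))]))
f=lambda x,y,z:ray_plane(p,[340+(x+.5)/4-.5,220+(y+.5)/4-.5],z)
# shift of end plates between original and now
o=cv2.imread('pics/top0.png')
for n,(u,v) in {"L":(369,260),"R":(520,327)}.items():
    P=a.copy();g=p["pixels"][:,:,::-1]
    t=o[v-14:v+15,u-14:u+15];res=cv2.matchTemplate(g[v-22:v+23,u-22:u+23].copy(),t,cv2.TM_CCOEFF_NORMED)
    up=cv2.resize(res,None,fx=8,fy=8,interpolation=cv2.INTER_CUBIC);_,s,_,l=cv2.minMaxLoc(up)
    print(n,s,(np.array(l)+.5)/8-.5-8)
print(r.sense()["tool_pos"])
E
```

```text
clock: 8.3
tool_pos: [500.6, -164.7, 103.7]
eef_rot: [0.001, 0.838, 0.545, 0.0]
ft_force: [0.0, -0.6, 0.1]
finger_gap: 85.6
finger_force: 0.0
clock: 8.43
tool_pos: [500.6, -163.1, 102.6]
eef_rot: [-0.0, 0.838, 0.546, 0.0]
ft_force: [-0.1, 0.2, -0.1]
finger_gap: 85.4
finger_force: 0.0
L 1.000685453414917 [-1.6875 -0.6875]
R 0.4870925843715668 [ 8.3125 -0.3125]
[ 500.49225983 -162.82538579  102.22675734]
```

View pics/c5.png

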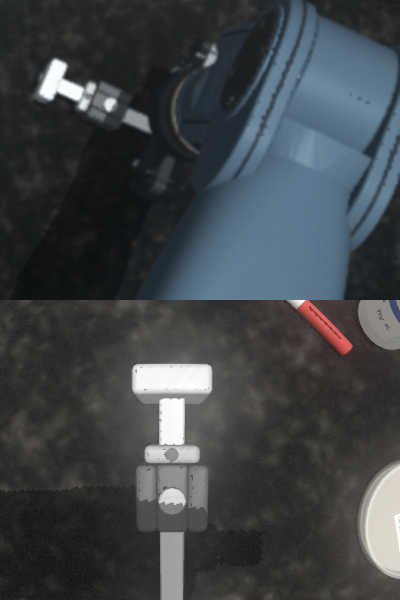

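The wrist view shows the block flush against the collar. The left plate shifted (-1.7,-0.7) px, or 3.5 mm along the bar, so the balance point is now at ≈ (499.6,-165.1).

```bash
python3 -m handwheel '[[-1,[-0.04,-0.11,-0.92],[0,0,0]],[-1,[0,0,-0.92],[0,0,0]],[-1,[0,0,-0.92],[0,0,0]],[-1,[0,0,-0.92],[0,0,0]],[-1,[0,0,-0.92],[0,0,0]],[-0.3,[0,0,0],[0,0,0]],[0.3,[0,0,0],[0,0,0]],[0.6,[0,0,0],[0,0,0]],[1,[0,0,0],[0,0,0]],[1,[0,0,0],[0,0,0]]]' 40
python3 -m handwheel '[[1,[0,0,0],[0,0,0]],[1,[0,0,0],[0,0,0]],[1,[0,0,0],[0,0,0]]]' 90
```

```text
clock: 9.78
tool_pos: [500.3, -166.0, 11.4]
eef_rot: [0.001, 0.838, 0.546, 0.0]
ft_force: [-0.1, 0.7, 4.2]
finger_gap: 13.5
finger_force: 40.7
clock: 10.15
tool_pos: [500.5, -166.1, 11.6]
eef_rot: [0.001, 0.838, 0.546, 0.001]
ft_force: [-1.3, 0.3, 5.5]
finger_gap: 12.3
finger_force: 88.7
```

```bash
python3 -m handwheel '[[1,[0,0,0.3],[0,0,0]],[1,[0,0,0.5],[0,0,0]],[1,[0,0,0.5],[0,0,0]],[1,[0,0,0.5],[0,0,0]],[1,[0,0,0.5],[0,0,0]],[1,[0,0,0.5],[0,0,0]],[1,[0,0,0.5],[0,0,0]],[1,[0,0,0],[0,0,0]],[1,[0,0,0],[0,0,0]]]'
python3 - <<'E'
from h import *
s=r.sense();print(s["tool_pos"],s["ft_force"],s["ft_torque"],s["finger_gap"])
p=shot("scene");a=p["pixels"][:,:,::-1]
cv2.imwrite('pics/s1.png',cv2.resize(a[130:290,320:540],None,fx=3.5,fy=3.5,interpolation=cv2.INTER_CUBIC))
E
```

```text
clock: 11.28
tool_pos: [499.5, -165.6, 76.1]
eef_rot: [-0.0, 0.838, 0.546, -0.0]
ft_force: [0.0, 0.2, -5.1]
finger_gap: 12.2
finger_force: 88.0
[ 499.45921363 -165.6070288    76.0778164 ] [ 0.01935768  0.16868298 -5.07608274] [ 0.00276727 -0.00332226 -0.01484688] 12.15310168115453
```

View pics/s1.png

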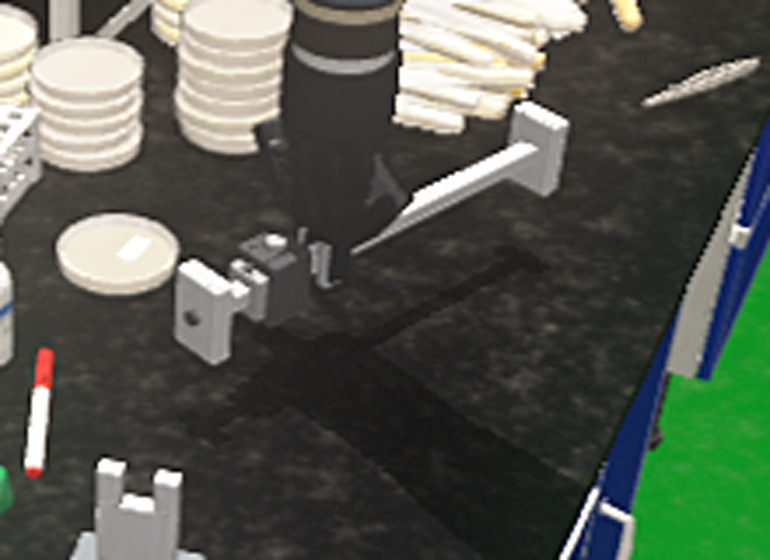

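The arm hangs level and balanced (moment < 0.005 Nm, the block still against the collar). Lift to height and carry it over with a 35.4° turn.

```bash
python3 -m handwheel '[[1,[0,0,0.5],[0,0,0]],[1,[0,0,0.7],[0,0,0]],[1,[0,0,0.6],[0,0,0]],[1,[0,0.2,0.3],[0,0,0]],[1,[-0.02,0.37,0],[0,0,0.02]],[1,[-0.03,0.55,0],[0,0,0.04]],[1,[-0.04,0.7,0],[0,0,0.04]],[1,[-0.04,0.7,0],[0,0,0.04]],[1,[-0.04,0.7,0],[0,0,0.04]],[1,[-0.04,0.7,0],[0,0,0.04]]]'
python3 -m handwheel '[[1,[-0.04,0.7,0],[0,0,0.04]],[1,[-0.04,0.7,0],[0,0,0.04]],[1,[-0.04,0.7,0],[0,0,0.04]],[1,[-0.04,0.7,0],[0,0,0.04]],[1,[-0.04,0.7,0],[0,0,0.04]],[1,[-0.04,0.7,0],[0,0,0.04]],[1,[-0.04,0.7,0],[0,0,0.04]],[1,[-0.04,0.7,0],[0,0,0.04]],[1,[-0.04,0.7,0],[0,0,0.04]],[1,[-0.04,0.7,0],[0,0,0.04]]]'
python3 -m handwheel '[[1,[-0.04,0.7,0],[0,0,0.04]],[1,[-0.04,0.7,0],[0,0,0.04]],[1,[-0.04,0.7,0],[0,0,0.04]],[1,[-0.04,0.7,0],[0,0,0.04]],[1,[-0.04,0.7,0],[0,0,0.04]],[1,[-0.04,0.7,0],[0,0,0.04]],[1,[-0.04,0.7,0],[0,0,0.04]],[1,[-0.04,0.7,0],[0,0,0.04]],[1,[-0.02,0.5,0],[0,0,0.04]],[1,[0,0.3,0],[0,0,0.04]]]'
python3 -m handwheel '[[1,[0,0,0],[0,0,0]],[1,[0,0,0],[0,0,0]],[1,[0,0,0],[0,0,0]]]'
python3 - <<'E'
from h import *
p=shot("top");a=p["pixels"][:,:,::-1]
cv2.imwrite('pics/t5.png',cv2.resize(a[210:360,80:320],None,fx=3.3,fy=3.3,interpolation=cv2.INTER_CUBIC))
E
```

```text
clock: 12.58
tool_pos: [495.3, -86.1, 118.3]
eef_rot: [-0.0, 0.804, 0.594, 0.0]
ft_force: [0.0, 0.5, -4.5]
finger_gap: 12.2
finger_force: 87.9
clock: 13.82
tool_pos: [487.4, 53.7, 118.3]
eef_rot: [0.0, 0.738, 0.675, 0.0]
ft_force: [-0.3, -0.0, -5.7]
finger_gap: 12.6
finger_force: 87.9
clock: 15.08
tool_pos: [480.6, 181.3, 118.3]
eef_rot: [0.0, 0.663, 0.748, -0.0]
ft_force: [0.1, -0.1, -4.8]
finger_gap: 12.1
finger_force: 87.9
clock: 15.45
tool_pos: [480.7, 180.3, 118.3]
eef_rot: [0.0, 0.664, 0.747, -0.0]
ft_force: [0.0, 0.2, -5.1]
finger_gap: 12.4
finger_force: 87.9
```

View pics/t5.png

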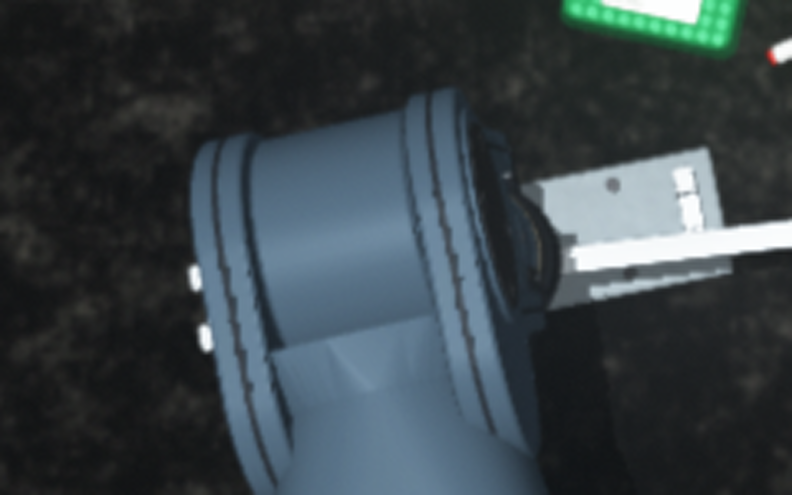

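Still 97 mm short in y (only one post is under the bar so far); continue.

```bash
python3 -m handwheel '[[1,[-0.04,0.3,0],[0,0,0.02]],[1,[-0.04,0.7,0],[0,0,0.02]],[1,[-0.04,0.7,0],[0,0,0.02]],[1,[-0.04,0.7,0],[0,0,0.02]],[1,[-0.04,0.7,0],[0,0,0.02]],[1,[-0.04,0.7,0],[0,0,0.02]],[1,[-0.04,0.65,0],[0,0,0.02]],[1,[-0.04,0.4,0],[0,0,0.023]],[1,[-0.01,0.02,0],[0,0,0]],[1,[0,0,0],[0,0,0]]]'
python3 -m handwheel '[[1,[0,0,0],[0,0,0]],[1,[0,0,0],[0,0,0]]]'
python3 - <<'E'
from h import *
print(r.sense()["ft_torque"],r.sense()["tool_pos"],r.sense()["eef_rot"])
p=shot("top");a=p["pixels"][:,:,::-1]
cv2.imwrite('pics/t6.png',np.vstack([cv2.resize(a[220:340,110:310],(500,300),interpolation=cv2.INTER_CUBIC),cv2.resize(shot("scene")["pixels"][230:422,180:500,::-1],(500,300),interpolation=cv2.INTER_CUBIC)]))
for n in("top","scene"):
    p=shot(n)
    for t in["bar_mid","weight_mid","balance_arm"]:
        for d in r.place_of(p,t)[:1]: print(n,t,round(d["score"],2),world(p,d["centre"]).round(1))
E
```

```text
clock: 16.75
tool_pos: [474.0, 277.8, 118.3]
eef_rot: [0.0, 0.632, 0.775, -0.0]
ft_force: [1.1, -0.4, -5.0]
finger_gap: 12.3
finger_force: 87.9
clock: 17.0
tool_pos: [474.2, 277.7, 118.4]
eef_rot: [0.0, 0.632, 0.775, -0.0]
ft_force: [-0.3, 0.3, -4.4]
finger_gap: 12.0
finger_force: 87.9
[-0.03651631 -0.03068013 -0.00039561] [474.15646827 277.73880216 118.35213698] [ 5.89564734e-05  6.31808494e-01  7.75124521e-01 -1.45997204e-05]
top bar_mid 0.87 [482.2 224.8 137.1]
top balance_arm 0.98 [483.8 223.4 102.1]
scene bar_mid 0.75 [480.9 223.2 139. ]
scene weight_mid 0.84 [465.6 319.1 136.2]
```

View pics/t6.png

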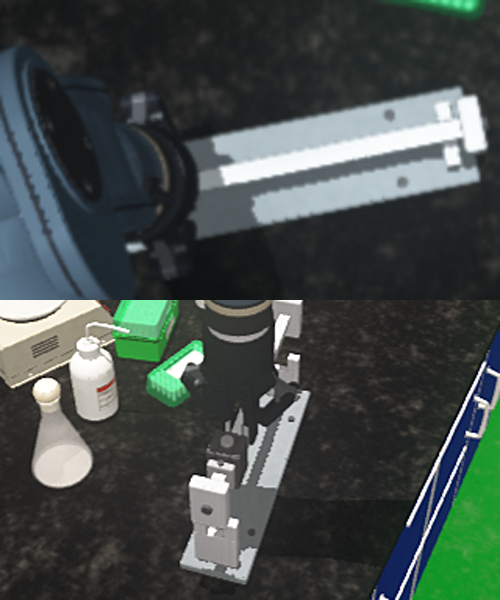

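The arm is over the cradle with its bar in line with the posts and the far plate at crop (474,124). Check the plate position geometrically against expectation.

Run:
```python
from h import *
p=shot("top");g=cv2.cvtColor(p["pixels"],cv2.COLOR_RGB2GRAY)
print(g[256:284,288:310:1].tolist() if 0 else "")
m=(g[250:290,293:310]>215).astype(np.uint8)
u=np.array([np.cos(np.radians(101.6)),np.sin(np.radians(101.6))]);c=np.array([485.3,222.8]);n=np.array([-u[1],u[0]])
f=lambda x,y,z:ray_plane(p,[110+(x+.5)/2.5-.5,220+(y+.5)/2.5-.5],z)[:2]
for q,z in[((474,124),167),((225,174),144),((440,130),144)]:
    w=f(*q,z)-c;print(q,"along",w@u,"across",w@n)
# bar edges per column: centre of bright run
for x in range(210,286,8):
    col=g[240:310,x].astype(float);k=np.where(col>215)[0]
    if len(k):
        w=ray_plane(p,[x,240+k.mean()],144)[:2]-c;print(x,len(k),(w@u).round(1),(w@n).round(1))
```

```text
(474, 124) along -162.50575017410242 across 1.6154354810594906
(225, 174) along 20.05955069974162 across 0.13499656229018703
(440, 130) along -137.63372348326342 across -0.259281982387411
210 7 1.5 1.5
218 7 -13.2 0.8
226 8 -27.8 1.0
234 7 -42.3 1.3
242 9 -57.1 0.6
250 8 -71.8 0.8
258 8 -86.6 0.1
266 8 -101.4 -0.6
274 8 -115.9 0.5
282 8 -130.8 -0.2
```

Along -162.5 mm (-162 expected), across about 1 mm, yaw within 0.5°. That is centred, level and still, so I'm handing it in.

```bash
python3 -m handwheel '[[1,[0,0,0],[0,0,0]],[1,[0,0,0],[0,0,0]],[1,[0,0,0],[0,0,0]],[1,[0,0,0],[0,0,0]]]' && python3 -c "
from plant import r
print(r.close_job())"
```

```text
clock: 18.05
tool_pos: [474.0, 278.1, 118.3]
eef_rot: [-0.0, 0.632, 0.775, -0.0]
ft_force: [-0.8, -0.4, -6.1]
finger_gap: 12.4
finger_force: 87.9
the job is handed in; nothing more can be done
None
```

The job is handed in: the block is against the collar and the gripper holds the arm by its balance point, level and still over the cradle, centred to about 1 mm with the bar about 5 cm above the post tops, finished at 18 s of the 54 s limit.

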